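# Empty the nugget cup into the tray and put it away

## Robot

A 6-joint arm with a two-finger parallel gripper is mounted at the origin on the work surface. World frame = base frame: x ahead of the robot, y to its left, z up, the work surface at z = 0. Lengths are in m, angles in rad, forces in N, time in s.
With the tool pointing down it reaches from about 0.325 to 0.775 m from the base axis. Payload 9.3 kg.
Tool frame: the origin (TCP) lies midway between the tips of the shut fingers; the grasp point (between the pads) lies 19 mm behind it; z points along the fingers, y is the line along which they close (so a half turn about z gives the same grasp; the last joint's range is limited). The gripper opens to 85 mm and grips with 20 to 120 N. Pads are 22 mm wide; open, the fingers measure 114 mm over their backs; the gripper's body (76 mm by 85 mm) begins 54 mm behind the grasp point. The pads swing forward as they close: fully open they stand 13 mm farther back than shut.
Start: joints at [1.103, 0.259, 0.021, 1.334, 0, 1.418], TCP at [0.17, 0.523, 0.231] pointing down, gripper open.
Joint ranges: [-3.04, 3.04], [-0.91, 1.82], [-1.04, 1.36], [-1.92, 1.95], [-1.52, 1.45], [-3.14, 3.14]. Speed limits (rad/s): [2.22, 2.22, 2.79, 3.14, 3.14, 3.14].

## Interface

Orientations are given as a 3x3 rotation matrix whose columns are the frame's x, y, z axes.
In Python, from cell import r gives the robot as it stands. The module is installed in compiled form; this text tells all that it offers.
- The arm moves only by the tool move_arm, never from a script. Its argument "rows" is a list of rows, each a list of 5 numbers: the opening, from -1 (shut) to 1 (fully open), then the shift along the tool's x, y, z in units of 0.2 m (1.0 is 0.2 m), then the turn about the tool's z in units of 1.5 rad (1.0 is 1.5 rad). A call has 1 to 8 rows; each row is the pose to reach, as a shift and turn from the pose commanded when the call began, along the tool's axes at that moment; what a row does not reach only later rows make up. A row lasts 1/12 s, in which the tool goes at most 41.7 mm and 7.16 degrees, less where a joint would pass 70% of its speed; a pose out of reach is approached as far as the arm can. A call with a number of a shift or a turn outside -1 to 1 is refused whole. A call with a gripper value outside its range is refused whole. The fingers move at their own pace and stop on an object; "force" is the grip in N (left out, the last holds). Time passes only in rows, so rows that repeat a pose let the fingers close. It gives the time, the measured TCP pose, the force, the opening and the grip force at its end, in the units of the state.
- r.get_obs(): the state, without advancing time (a new reading comes with each control period).
- r.grab_frame(name): name is "scene" or "top" or "wrist"; returns (picture, depth): 400x640x3 uint8, blue, green, red; 400x640 float32, m along the optical axis (not along the pixel's ray), 0 where there is no reading.
- r.calibration(name): a dict with "K" (3x3 intrinsics, pixels), "R" (3x3) and "t" (3): a world point X has camera coordinates R X + t. Camera axes: x right, y down, z forward; pixel columns grow to the right and rows downward; lengths in m; the calibration is good to about 2 mm. A picture is of the moment at which its call begins: read the wrist's pose just before it. calibration takes no time and is no camera call; for the wrist camera it gives the pose at the moment of the call.
- r.sign_off(): hands the job in; it is judged then, once.
The state is a dict: "time": time; "joints": joint angles; "dq": joint speeds; "joint_efforts": joint torques, N m; "ee_pos": TCP position; "orientation": TCP orientation; "force": force on the tool from outside, world axes, zero at the start; "wrist_torque": the same for the moment, N m; "finger_gap": finger opening in m; "grip_force": force on a finger pad.
Only numpy, scipy, OpenCV 4.12 (cv2) and the standard library are available. Lean on these libraries where they do the work, as an engineer would, in place of code of your own. Each camera call takes 0.05 s, during which the arm holds its last target. There are 200 camera calls.

## Task

Tip all four red glass nuggets out of the blue cup into the black tray, then stand the empty cup upright on the bare table and let go of it to change your grip. Take it up again and stand it upright, fully down, in the round well of the wooden block. Leave everything else on the table where it is.

Things in the scene. Friction and masses are not known exactly. Their poses are not given: they have to be found in the camera images.
- cup: Blue glazed ceramic cup, round and slightly conical, no handle: 92 mm high, outside diameter 46 mm at the foot and 64 mm at the rim, wall 3 mm, floor 4 mm thick, 0.16 kg. Starts upright on the table with four glass nuggets in it. Origin: centre of the underside; z along the cup's axis towards the mouth.
- tray: Fixed black plastic open tray, outside 200 mm (its x) by 160 mm (its y) by 40 mm high, walls and floor 4 mm. Origin: centre of the underside; z up. It may stand left or right of the cup.
- block: Fixed square wooden block, 110 x 110 x 62 mm high, with one round blind well in the middle of its top. Origin: centre of the underside; z up. It stands on the other side of the cup from the tray.
- block_hole0 (a point): Centre of the well's mouth, at the top face of the block (62 mm above the table). The well is 64 mm in diameter and 52 mm deep, so its floor is 10 mm above the table and the cup standing in it shows its upper 40 mm.
- nugget0: One of four red glass nuggets, rounded lumps about 17 mm across, 12 g, in the cup at the start. Origin: its centre.
- nugget1: One of four red glass nuggets, rounded lumps about 17 mm across, 12 g, in the cup at the start. Origin: its centre.
- nugget2: One of four red glass nuggets, rounded lumps about 17 mm across, 12 g, in the cup at the start. Origin: its centre.
- nugget3: One of four red glass nuggets, rounded lumps about 17 mm across, 12 g, in the cup at the start. Origin: its centre.
- plier: Steel breaker-grozer plier with red handles, about 185 x 55 x 16 mm, lying along its x. Bystander, to be left alone. Origin: centre of its underside.
- oil_pot: White ceramic cutter oil pot with brass cap, 58 mm across, 68 mm high. Bystander, to be left alone. Origin: centre of its underside.
- teardrop: Violet glass teardrop, about 61 x 40 x 6 mm, lying flat, its point along x. Bystander, to be left alone. Origin: centre of its underside.
- cutter: Glass cutter with green handle and brass collar, about 146 mm long, 16 mm thick, lying along its x. Bystander, to be left alone. Origin: centre of its underside.
- jar: Closed green glass jar with white lid, 70 mm across, 90 mm high. Bystander, to be left alone. Origin: centre of its underside.
Things that resemble listed ones, but are neither listed nor needed, are in the scene too. What is shaped like the block but purple or turquoise is not meant.

How it is judged:
On the way, in this order (a step that is already met when the one before it is completed fails the run):
1. all four nuggets are in the tray (x of nugget0 in the frame of tray between -0.097 and 0.097 m and y of nugget0 in the frame of tray between -0.077 and 0.077 m and z of each of nugget0, nugget1, nugget2, nugget3 in the frame of tray below 0.035 m and x of nugget1 in the frame of tray between -0.097 and 0.097 m and y of nugget1 in the frame of tray between -0.077 and 0.077 m and x of nugget2 in the frame of tray between -0.097 and 0.097 m and y of nugget2 in the frame of tray between -0.077 and 0.077 m and x of nugget3 in the frame of tray between -0.097 and 0.097 m and y of nugget3 in the frame of tray between -0.077 and 0.077 m), for 0.2 s.
2. the empty cup stands upright on the bare table, let go (angle between cup's own z axis and vertical below 0.08 rad and height (world z) of cup below 0.0035 m and linear speed of cup below 0.03 m/s and contact force between cup and the fingers below 0.05 N), for 0.2 s.
At the end, for the whole second after the job is handed in: All four nuggets lie inside the tray, below its rim; the cup stands in the block's well, within 12 mm of its centre, within 4 mm of its floor, upright within 0.1 rad, at rest (all of step 1 and horizontal distance between cup and block_hole0 below 0.012 m and z of cup in the frame of block below 0.014 m and angle between cup's own z axis and vertical below 0.1 rad and linear speed of cup below 0.03 m/s); the robot touches nothing.
It fails at once if one of the bystanders (plier, oil pot, teardrop, cutter, jar) is moved more than 25 mm (distance of any of plier, oil_pot, teardrop, cutter, jar from where it was at the start of the episode above 0.025 m).
It also fails if it takes over 58 s, if anything falls off the work surface, if the arm or the gripper's body presses on something with over 40 N, if the wrist force passes 120 N, or if a joint passes its speed limit or range.

## Working session

There is one attempt and no reset: what is moved stays moved. The work goes in short steps, Python scripts to look and compute and a tool call to move; the robot and the scene stay as the last step left them, time stands still between calls to the robot, and variables do not carry over. Pictures are saved under pics/ and viewed, at most 10 in all, crops included, and the job is handed in when it is done.

Besides the shell and the picture viewer there is one more tool, called after "Request:" as name(argument=value, ...), one argument or row to a line, values as JSON. move_arm: Moves the arm, as the interface text tells. Its arguments: {"type":"object","properties":{"rows":{"type":"array","items":{"type":"array","items":{"type":"number","minimum":-1,"maximum":1}}},"force":{"type":"number"}},"required":["rows"]}

```bash
mkdir -p pics; ls
python3 - <<'E'
from cell import r
import cv2, numpy as np
o=r.get_obs()
for k,v in o.items(): print(k,np.round(v,3).tolist())
for n in ("scene","top"):
    p,d=r.grab_frame(n); cv2.imwrite(f"pics/{n}0.png",p); np.save(f"pics/{n}0.npy",d)
    c=r.calibration(n); print(n,{k:np.round(v,3).tolist() for k,v in c.items()})
E
```

```text
pics
time 0.0
joints [1.103, 0.259, 0.021, 1.334, 0.0, 1.418]
dq [0.001, -0.002, 0.001, -0.0, -0.001, -0.0]
joint_efforts [0.002, -55.564, 34.452, 0.014, -0.0, -0.0]
ee_pos [0.17, 0.523, 0.231]
orientation [[-0.951, 0.31, -0.001], [0.31, 0.951, -0.001], [0.0, -0.001, -1.0]]
force [0.104, -0.214, -0.257]
wrist_torque [0.036, 0.044, -0.009]
grip_force 0.0
finger_gap 0.085
scene {'K': [[465.286, 0.0, 322.142], [0.0, 465.286, 208.163], [0.0, 0.0, 1.0]], 'R': [[0.318, 0.948, -0.015], [0.805, -0.278, -0.524], [-0.501, 0.154, -0.852]], 't': [-0.046, -0.368, 1.628]}
top {'K': [[377.613, 0.0, 321.169], [0.0, 377.613, 197.493], [0.0, 0.0, 1.0]], 'R': [[-0.006, -0.999, 0.043], [-0.983, -0.003, -0.185], [0.185, -0.043, -0.982]], 't': [-0.114, 0.495, 0.833]}
```

View pics/top0.png

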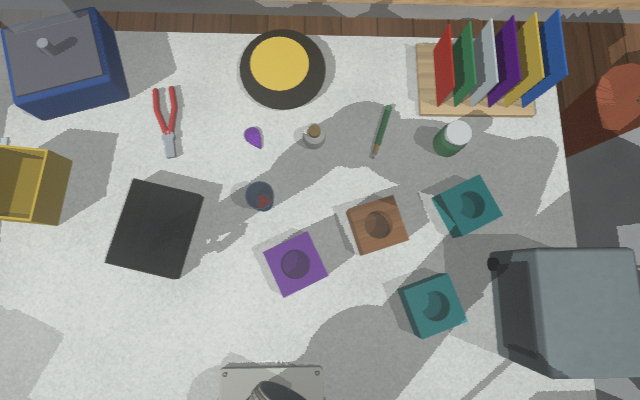

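View pics/scene0.png

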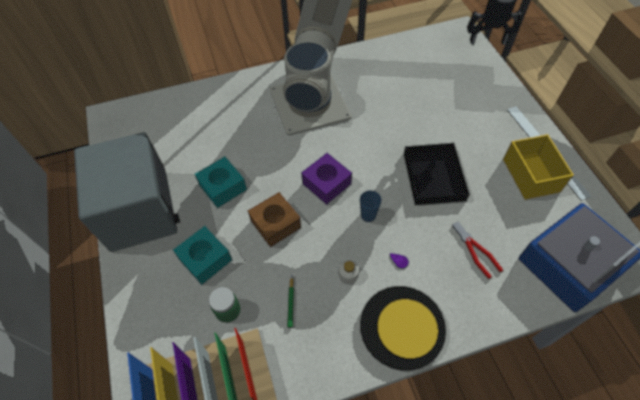

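```bash
cat > h.py <<'E'
from cell import r
import numpy as np, cv2
def cloud(n,p=None,d=None):
    if p is None: p,d=r.grab_frame(n)
    c=r.calibration(n); K,R,t=c["K"],c["R"],np.array(c["t"])
    v,u=np.mgrid[:400,:640]
    X=np.stack([(u-K[0][2])*d/K[0][0],(v-K[1][2])*d/K[1][1],d],-1)
    return p,d,(X-t)@np.array(R)
E
python3 - <<'E'
from h import *
for n in("top","scene"):
    p=cv2.imread(f"pics/{n}0.png"); d=np.load(f"pics/{n}0.npy"); p,d,W=cloud(n,p,d)
    x,y,z=W[...,0],W[...,1],W[...,2]
    print(n,"table z",np.round(np.percentile(z[(abs(x-.5)<.2)&(abs(y)<.4)],[10,30,50]),4))
    boxes=dict(top=dict(cup=(240,175,280,215),tray=(100,175,208,282),block=(342,192,412,258),purple=(260,228,330,300),jar=(430,115,475,160),pot=(300,120,328,150),tear=(240,122,266,152)),
      scene=dict(cup=(355,185,385,225),tray=(400,140,472,207),block=(245,190,303,246),purple=(300,150,355,205),jar=(205,285,242,325),pot=(338,258,362,282),tear=(388,250,412,270)))[n]
    for k,(a,b,c,e) in boxes.items():
        P=W[b:e,a:c].reshape(-1,3); P=P[(d[b:e,a:c].ravel()>0)]
        zt={'cup':.092,'tray':.04,'block':.062,'purple':.062,'jar':.09,'pot':.068,'tear':.006}[k]
        Q=P[abs(P[:,2]-zt)<.006 if k!='tear' else (P[:,2]>.003)]
        if len(Q)<5: print(k,"few",len(Q)); continue
        rect=cv2.minAreaRect(Q[:,:2].astype(np.float32))
        (cc,cr)=cv2.minEnclosingCircle(Q[:,:2].astype(np.float32))
        print(k,len(Q),"z",np.round(np.median(Q[:,2]),3),"rect",np.round(rect[0],3),np.round(rect[1],3),round(rect[2],1),"circ",np.round(cc,3),round(cr,3))
E
```

```text
top table z [-0.0014 -0.      0.0011]
cup 141 z 0.092 rect [0.492 0.023] [0.062 0.061] 45.1 circ [0.492 0.023] 0.032
tray 733 z 0.039 rect [0.426 0.269] [0.162 0.2  ] 76.4 circ [0.427 0.269] 0.127
block 1718 z 0.062 rect [ 0.431 -0.245] [0.11  0.111] 17.5 circ [ 0.431 -0.246] 0.077
purple 1843 z 0.062 rect [ 0.343 -0.056] [0.11 0.11] 25.3 circ [ 0.343 -0.056] 0.077
jar 524 z 0.09 rect [ 0.643 -0.436] [0.059 0.062] 44.4 circ [ 0.643 -0.436] 0.031
pot 122 z 0.068 rect [ 0.653 -0.099] [0.028 0.026] 0.3 circ [ 0.653 -0.099] 0.015
tear 284 z 0.006 rect [0.66  0.054] [0.062 0.074] 86.6 circ [0.659 0.047] 0.044
scene table z [-0.0043 -0.0021 -0.0005]
cup 93 z 0.09 rect [0.494 0.027] [0.059 0.063] 67.9 circ [0.495 0.027] 0.033
tray 333 z 0.038 rect [0.43  0.273] [0.163 0.204] 76.2 circ [0.429 0.273] 0.126
block 979 z 0.061 rect [ 0.433 -0.241] [0.114 0.111] 17.7 circ [ 0.433 -0.241] 0.076
purple 827 z 0.06 rect [ 0.345 -0.052] [0.114 0.114] 25.7 circ [ 0.344 -0.052] 0.078
jar 449 z 0.088 rect [ 0.647 -0.433] [0.059 0.059] 59.6 circ [ 0.646 -0.433] 0.032
pot 91 z 0.067 rect [ 0.656 -0.096] [0.028 0.026] 15.0 circ [ 0.656 -0.095] 0.015
tear 148 z 0.005 rect [0.659 0.051] [0.056 0.045] 66.0 circ [0.655 0.052] 0.032
```

Request:
move_arm(
  rows=[
    [1,0,0,0,0.1],
  ],
)

```text
time: 0.18
ee_pos: [0.1702, 0.5228, 0.2308]
orientation: [[-0.906, 0.424, -0.0], [0.424, 0.906, -0.001], [-0.0, -0.001, -1.0]]
force: [0.1, -0.2, 0.1]
finger_gap: 0.0854
grip_force: 0.0
```

Request:
move_arm(
  rows=[
    [1,0,0.2,-0.2,0],
    [1,0,0.4,-0.4,0],
    [1,0,0.6,-0.6,0],
    [1,0,0.8,-0.8,0],
    [1,0,1,-1,0],
    [1,0,1,-1,0],
  ],
)

```text
time: 0.68
ee_pos: [0.2359, 0.6614, 0.3818]
orientation: [[-0.905, 0.426, 0.004], [0.426, 0.905, 0.008], [0.0, 0.009, -1.0]]
force: [1.9, 0.5, 1.2]
finger_gap: 0.0856
grip_force: 0.0
```

Request:
move_arm(
  rows=[
    [1,0,0.2,-0.2,0],
    [1,0,0.4,-0.4,0],
    [1,0,0.6,-0.6,0],
    [1,0,0.8,-0.8,0],
    [1,0,1,-1,0],
    [1,0,1,-1,0],
  ],
)

```text
time: 1.18
ee_pos: [0.257, 0.6878, 0.3866]
orientation: [[-0.905, 0.425, 0.022], [0.426, 0.904, 0.049], [0.001, 0.054, -0.999]]
force: [-0.3, 0.6, 0.0]
finger_gap: 0.0855
grip_force: 0.0
```

```bash
python3 -c "
from h import *
o=r.get_obs(); print(np.round(o['joints'],3), np.round(o['ee_pos'],3), np.round(o['orientation'],3).tolist())"
```

```text
[1.098 0.66  1.091 1.948 0.003 1.538] [0.257 0.688 0.387] [[-0.905, 0.425, 0.022], [0.426, 0.904, 0.049], [0.001, 0.054, -0.999]]
```

Request:
move_arm(
  rows=[
    [1,0,0,-0.2,0],
    [1,0,0,-0.4,0],
    [1,0,0,-0.6,0],
    [1,0,0,-0.8,0],
    [1,0,0,-1,0],
    [1,0,0,-1,0],
  ],
)

```text
time: 1.68
ee_pos: [0.2346, 0.6295, 0.4529]
orientation: [[-0.905, 0.424, 0.043], [0.426, 0.9, 0.093], [0.001, 0.102, -0.995]]
force: [-0.1, -0.8, 0.7]
finger_gap: 0.0856
grip_force: 0.0
```

```bash
python3 -c "
from h import *
o=r.get_obs(); print(np.round(o['joints'],3), np.round(o['ee_pos'],3), np.round(o['orientation'],3).tolist())"
```

```text
[1.087 0.511 0.991 1.948 0.006 1.527] [0.235 0.629 0.453] [[-0.905, 0.424, 0.043], [0.426, 0.9, 0.093], [0.001, 0.102, -0.995]]
```

Request:
move_arm(
  rows=[
    [1,0,0,0.15,0],
    [1,0,0,0.3,0],
    [1,0,0,0.4,0],
    [1,0,0,0.4,0],
  ],
)

```text
time: 2.02
ee_pos: [0.238, 0.6369, 0.3672]
orientation: [[-0.905, 0.424, 0.039], [0.426, 0.901, 0.085], [0.001, 0.094, -0.996]]
force: [-0.0, -0.8, -0.7]
finger_gap: 0.0857
grip_force: 0.0
```

```bash
python3 -c "
from h import *
o=r.get_obs(); print(np.round(o['joints'],3), np.round(o['ee_pos'],3), np.round(o['orientation'],3).tolist())"
```

```text
[1.088 0.447 0.645 1.675 0.005 1.528] [0.238 0.637 0.367] [[-0.905, 0.424, 0.039], [0.426, 0.901, 0.085], [0.001, 0.094, -0.996]]
```

```bash
cat > kin.py <<'E'
import numpy as np
from scipy.optimize import least_squares
D=[(.259,.021,1.334,.170,.523,.231),(.66,1.091,1.948,.257,.688,.387),(.511,.991,1.948,.235,.629,.453),(.447,.645,1.675,.238,.637,.367)]
def fk(m,q2,q3,q4):
    h,L1,a,L2,b,L3,r0=m; p=q2-q3+q4
    return np.array([r0+L1*np.sin(q2+a)+L2*np.cos(q2-q3+b)+L3*np.cos(p), h+L1*np.cos(q2+a)-L2*np.sin(q2-q3+b)-L3*np.sin(p)])
E
python3 - <<'E'
from kin import *
def res(m): return np.concatenate([fk(m,*d[:3])-[np.sqrt(d[3]**2+d[4]**2-.0843**2),d[5]] for d in D])
for s in ([.2,.4,0,.4,0,.25,0],[.3,.3,0,.35,0,.2,0],[.15,.3,.2,.5,.2,.25,0]):
    f=lambda m:np.r_[res(m),.01*m[6],.003*m[2],.003*m[4]]
    o=least_squares(f,s); print(np.round(o.x,3),np.abs(res(o.x)).max())
E
```

```text
[ 0.127  0.585 -0.006  0.398 -0.077  0.398  0.004] 0.0002518419525722182
[ 0.127  0.585 -0.006  0.398 -0.077  0.398  0.004] 0.000251842204899988
[ 0.127  0.585 -0.006  0.398 -0.077  0.398  0.004] 0.00025184110905390744
```

Request:
move_arm(
  rows=[
    [1,0,1,0,0],
    [1,0,1,0,0],
    [1,0,1,0,0],
    [1,0,1,0,0],
    [1,0,1,0,0],
    [1,0,1,0,0],
    [1,0,1,0,0],
    [1,0,1,0,0],
  ],
)

```text
time: 2.68
ee_pos: [0.3043, 0.7697, 0.35]
orientation: [[-0.905, 0.422, 0.06], [0.426, 0.895, 0.132], [0.002, 0.145, -0.989]]
force: [0.3, -1.0, 1.6]
finger_gap: 0.0854
grip_force: 0.0
```

```bash
cat > s.py <<'E'
from h import *
o=r.get_obs(); R=o['orientation']
p=np.array(o['ee_pos']); q=o['joints']
print(round(o['time'],2),'q',np.round(q,3),'p',np.round(p,3),'r\'',round(float(np.sqrt(p[0]**2+p[1]**2-.0843**2)),3),'tilt',round(np.arccos(-R[2][2]),3),'pitch',round(q[1]-q[2]+q[3],3)); print(np.round(R,3).tolist())
E
python3 s.py
```

```text
2.68 q [1.09  0.84  1.364 1.949 0.008 1.531] p [0.304 0.77  0.35 ] r' 0.823 tilt 0.146 pitch 1.425
[[-0.905, 0.422, 0.06], [0.426, 0.895, 0.132], [0.002, 0.145, -0.989]]
```

Request:
move_arm(
  rows=[
    [1,0,0.4,-1,0],
    [1,0,0.4,-1,0],
    [1,0,0.4,-1,0],
    [1,0,0.4,-1,0],
    [1,0,0.4,-1,0],
    [1,0,0.4,-1,0],
  ],
)

```text
time: 3.18
ee_pos: [0.3005, 0.7534, 0.4053]
orientation: [[-0.905, 0.416, 0.09], [0.426, 0.884, 0.192], [0.001, 0.212, -0.977]]
force: [0.7, 0.4, -0.3]
finger_gap: 0.0855
grip_force: 0.0
```

```bash
python3 s.py
```

```text
3.18 q [1.084 0.772 1.364 1.948 0.01  1.525] p [0.3   0.753 0.405] r' 0.807 tilt 0.214 pitch 1.357
[[-0.905, 0.416, 0.09], [0.426, 0.884, 0.192], [0.001, 0.212, -0.977]]
```

Request:
move_arm(
  rows=[
    [1,0,0.2,-1,0],
    [1,0,0.2,-1,0],
    [1,0,0.2,-1,0],
  ],
)

```text
time: 3.43
ee_pos: [0.2932, 0.736, 0.4554]
orientation: [[-0.905, 0.41, 0.118], [0.426, 0.87, 0.247], [-0.002, 0.273, -0.962]]
force: [-0.0, -0.1, 0.5]
finger_gap: 0.0855
grip_force: 0.0
```

Request:
move_arm(
  rows=[
    [1,0,0.2,-1,0],
    [1,0,0.2,-1,0],
  ],
)

```text
time: 3.6
ee_pos: [0.2864, 0.7204, 0.4942]
orientation: [[-0.904, 0.403, 0.14], [0.427, 0.857, 0.289], [-0.003, 0.321, -0.947]]
force: [0.3, 0.6, 1.1]
finger_gap: 0.0853
grip_force: 0.0
```

Request:
move_arm(
  rows=[
    [1,0,1,-1,0],
    [1,0,1,-1,0],
    [1,0,1,-1,0],
  ],
)

```text
time: 3.85
ee_pos: [0.2843, 0.7062, 0.5228]
orientation: [[-0.904, 0.398, 0.155], [0.427, 0.845, 0.321], [-0.003, 0.357, -0.934]]
force: [-0.0, -0.1, 0.3]
finger_gap: 0.0857
grip_force: 0.0
```

```bash
python3 s.py
```

```text
3.85 q [1.071 0.622 1.364 1.948 0.018 1.515] p [0.284 0.706 0.523] r' 0.757 tilt 0.365 pitch 1.207
[[-0.904, 0.398, 0.155], [0.427, 0.845, 0.321], [-0.003, 0.357, -0.934]]
```

Request:
move_arm(
  rows=[
    [1,0,0.1,-1,0],
    [1,0,0.1,-1,0],
  ],
)

```text
time: 4.02
ee_pos: [0.2752, 0.6879, 0.56]
orientation: [[-0.904, 0.39, 0.177], [0.428, 0.828, 0.362], [-0.005, 0.403, -0.915]]
force: [0.4, -0.0, 1.9]
finger_gap: 0.0852
grip_force: 0.0
```

Request:
move_arm(
  rows=[
    [1,0,0.1,-1,0],
    [1,0,0.1,-1,0],
  ],
)

```text
time: 4.18
ee_pos: [0.2635, 0.6663, 0.5993]
orientation: [[-0.903, 0.379, 0.2], [0.429, 0.808, 0.405], [-0.008, 0.452, -0.892]]
force: [0.5, 0.2, 1.3]
finger_gap: 0.0854
grip_force: 0.0
```

Request:
move_arm(
  rows=[
    [1,0,0.1,-1,0],
    [1,0,0.1,-1,0],
  ],
)

```text
time: 4.35
ee_pos: [0.2512, 0.6438, 0.6359]
orientation: [[-0.903, 0.368, 0.223], [0.43, 0.785, 0.445], [-0.011, 0.498, -0.867]]
force: [0.1, -0.5, -0.0]
finger_gap: 0.085
grip_force: 0.0
```

Request:
move_arm(
  rows=[
    [1,0,0.1,-1,0],
    [1,0,0.1,-1,0],
  ],
)

```text
time: 4.52
ee_pos: [0.2378, 0.6199, 0.6708]
orientation: [[-0.902, 0.356, 0.244], [0.432, 0.761, 0.484], [-0.014, 0.542, -0.84]]
force: [-0.6, -0.7, -0.5]
finger_gap: 0.0851
grip_force: 0.0
```

Request:
move_arm(
  rows=[
    [1,0,0.1,-1,0],
    [1,0,0.1,-1,0],
  ],
)

```text
time: 4.68
ee_pos: [0.2231, 0.5947, 0.7041]
orientation: [[-0.901, 0.343, 0.266], [0.433, 0.735, 0.521], [-0.017, 0.585, -0.811]]
force: [-0.7, -0.9, 0.7]
finger_gap: 0.0857
grip_force: 0.0
```

Request:
move_arm(
  rows=[
    [1,0,0.1,-1,0],
    [1,0,0.1,-1,0],
  ],
)

```text
time: 4.85
ee_pos: [0.2072, 0.5681, 0.7359]
orientation: [[-0.9, 0.329, 0.286], [0.435, 0.708, 0.557], [-0.019, 0.626, -0.78]]
force: [-0.3, -0.4, 0.5]
finger_gap: 0.0852
grip_force: 0.0
```

```bash
python3 s.py
python3 - <<'E'
from kin import *
D+=[(.84,1.364,1.949,.304,.77,.35),(.772,1.364,1.948,.300,.753,.405),(.622,1.364,1.948,.284,.706,.523)]
from cell import r
o=r.get_obs(); D.append((*o['joints'][1:4],*o['ee_pos']))
def res(m): return np.concatenate([fk(m,*d[:3])-[np.sqrt(d[3]**2+d[4]**2-.0843**2),d[5]] for d in D])
o=least_squares(lambda m:np.r_[res(m),.001*m[6],.001*m[2],.001*m[4]],[.2,.4,0,.4,0,.25,0]); print(np.round(o.x,3),np.abs(res(o.x)).max())
E
```

```text
4.85 q [1.076 0.31  1.364 1.948 0.013 1.524] p [0.207 0.568 0.736] r' 0.599 tilt 0.676 pitch 0.895
[[-0.9, 0.329, 0.286], [0.435, 0.708, 0.557], [-0.019, 0.626, -0.78]]
[ 0.129  0.585  0.001  0.399 -0.075  0.398 -0.   ] 0.0005625398140249316
```

```bash
cat >> kin.py <<'E'
M=[.129,.585,.001,.399,-.075,.398,0]
LO=np.array([-.91,-1.04,-1.92]);HI=np.array([1.82,1.36,1.95])
def ik(rp,z,tilt):
    "planar IK; tilt from straight down (rad) -> q2,q3,q4, margin to limits"
    p=np.pi/2-tilt; h,L1,a,L2,b,L3,_=M
    wr,wz=rp-L3*np.cos(p),z+L3*np.sin(p)-h
    d2=wr*wr+wz*wz; c=(d2-L1**2-L2**2)/(2*L1*L2)
    if abs(c)>1: return None
    e=np.arccos(c)            # bend from straight
    # L1 dir angle (from horizontal) A=pi/2-(q2+a); L2 dir angle B=-(q2-q3+b)=A-e
    A=np.arctan2(wz,wr)+np.arctan2(L2*np.sin(e),L1+L2*np.cos(e))
    q2=np.pi/2-A-a; q3=q2+b+(A-e); q4=p-q2+q3
    q=np.array([q2,q3,q4]); return q,min((q-LO).min(),(HI-q).min())
E
python3 - <<'E'
from kin import *
for hg in(.06,.075,.1,.16,.25):
    out=[]
    for T in(0,30,40,45,50,55,60,70,80,90):
        th=np.radians(T); ok=[]
        for rg in np.arange(.28,.9,.01):
            s=ik(rg+.019*np.sin(th),hg-.019*np.cos(th),th)
            if s and s[1]>0.03: ok.append(rg)
        out.append((T,round(min(ok),2),round(max(ok),2)) if ok else (T,))
    print(hg,out)
E
```

```text
0.06 [(0, np.float64(0.28), np.float64(0.89)), (30, np.float64(0.44), np.float64(0.89)), (40, np.float64(0.53), np.float64(0.89)), (45, np.float64(0.57), np.float64(0.89)), (50, np.float64(0.6), np.float64(0.89)), (55, np.float64(0.64), np.float64(0.89)), (60, np.float64(0.67), np.float64(0.89)), (70, np.float64(0.71), np.float64(0.89)), (80, np.float64(0.73), np.float64(0.89)), (90, np.float64(0.78), np.float64(0.89))]
0.075 [(0, np.float64(0.28), np.float64(0.89)), (30, np.float64(0.42), np.float64(0.89)), (40, np.float64(0.51), np.float64(0.89)), (45, np.float64(0.56), np.float64(0.89)), (50, np.float64(0.6), np.float64(0.89)), (55, np.float64(0.63), np.float64(0.89)), (60, np.float64(0.66), np.float64(0.89)), (70, np.float64(0.71), np.float64(0.89)), (80, np.float64(0.73), np.float64(0.89)), (90, np.float64(0.77), np.float64(0.89))]
0.1 [(0, np.float64(0.28), np.float64(0.89)), (30, np.float64(0.39), np.float64(0.89)), (40, np.float64(0.49), np.float64(0.89)), (45, np.float64(0.54), np.float64(0.89)), (50, np.float64(0.58), np.float64(0.89)), (55, np.float64(0.62), np.float64(0.8
[... 320 characters left out ...]
46), np.float64(0.89)), (50, np.float64(0.52), np.float64(0.89)), (55, np.float64(0.57), np.float64(0.89)), (60, np.float64(0.61), np.float64(0.89)), (70, np.float64(0.68), np.float64(0.89)), (80, np.float64(0.72), np.float64(0.89)), (90, np.float64(0.74), np.float64(0.89))]
0.25 [(0, np.float64(0.28), np.float64(0.84)), (30, np.float64(0.28), np.float64(0.89)), (40, np.float64(0.28), np.float64(0.89)), (45, np.float64(0.28), np.float64(0.89)), (50, np.float64(0.28), np.float64(0.89)), (55, np.float64(0.42), np.float64(0.89)), (60, np.float64(0.51), np.float64(0.89)), (70, np.float64(0.61), np.float64(0.89)), (80, np.float64(0.68), np.float64(0.89)), (90, np.float64(0.72), np.float64(0.89))]
```

Request:
move_arm(
  rows=[
    [1,0,0,-1,0],
    [1,0,0,-1,0],
  ],
)

```text
time: 5.02
ee_pos: [0.1888, 0.5397, 0.7667]
orientation: [[-0.899, 0.313, 0.306], [0.438, 0.677, 0.592], [-0.022, 0.666, -0.746]]
force: [-0.4, -0.2, 1.1]
finger_gap: 0.0854
grip_force: 0.0
```

Request:
move_arm(
  rows=[
    [1,0,0,-1,0],
    [1,0,0,-1,0],
  ],
)

```text
time: 5.18
ee_pos: [0.1689, 0.5099, 0.7957]
orientation: [[-0.898, 0.296, 0.326], [0.44, 0.645, 0.625], [-0.025, 0.704, -0.71]]
force: [-0.7, -1.0, -0.3]
finger_gap: 0.0856
grip_force: 0.0
```

Request:
move_arm(
  rows=[
    [1,0,0,-1,0],
    [1,0,0,-1,0],
  ],
)

```text
time: 5.35
ee_pos: [0.1476, 0.4789, 0.8226]
orientation: [[-0.897, 0.279, 0.344], [0.442, 0.611, 0.656], [-0.028, 0.741, -0.671]]
force: [0.2, 0.2, -0.0]
finger_gap: 0.0854
grip_force: 0.0
```

Request:
move_arm(
  rows=[
    [1,0,0,-1,0],
    [1,0,0,-1,0],
  ],
)

```text
time: 5.52
ee_pos: [0.1251, 0.4465, 0.8475]
orientation: [[-0.895, 0.261, 0.361], [0.444, 0.576, 0.686], [-0.029, 0.775, -0.632]]
force: [-0.3, 0.1, 0.1]
finger_gap: 0.0858
grip_force: 0.0
```

Request:
move_arm(
  rows=[
    [1,0,0,-1,0],
    [1,0,0,-1,0],
  ],
)

```text
time: 5.68
ee_pos: [0.1016, 0.4126, 0.8701]
orientation: [[-0.895, 0.241, 0.376], [0.446, 0.54, 0.714], [-0.03, 0.807, -0.59]]
force: [0.7, -0.3, 0.5]
finger_gap: 0.0852
grip_force: 0.0
```

Request:
move_arm(
  rows=[
    [1,0,0,-1,0],
    [1,0,0,-1,0],
  ],
)

```text
time: 5.85
ee_pos: [0.0785, 0.3771, 0.8908]
orientation: [[-0.895, 0.221, 0.387], [0.445, 0.501, 0.742], [-0.03, 0.836, -0.547]]
force: [0.6, -1.3, 0.5]
finger_gap: 0.0859
grip_force: 0.0
```

Request:
move_arm(
  rows=[
    [1,0,0,-1,0],
    [1,0,0,-1,0],
  ],
)

```text
time: 6.02
ee_pos: [0.0583, 0.3398, 0.9095]
orientation: [[-0.897, 0.201, 0.395], [0.442, 0.461, 0.769], [-0.028, 0.864, -0.502]]
force: [-0.5, -0.8, 0.5]
finger_gap: 0.0856
grip_force: 0.0
```

```bash
python3 s.py
```

```text
6.02 q [ 1.327 -0.046  1.364  1.948 -0.199  1.656] p [0.058 0.34  0.909] r' 0.334 tilt 1.044 pitch 0.538
[[-0.897, 0.201, 0.395], [0.442, 0.461, 0.769], [-0.028, 0.864, -0.502]]
```

Request:
move_arm(
  rows=[
    [1,-0.77,-1,0.2,0],
    [1,-0.77,-1,0.2,0],
    [1,-0.77,-1,0.2,0],
    [1,-0.77,-1,0.2,0],
    [1,-0.77,-1,0.2,0],
    [1,-0.77,-1,0.2,0],
    [1,-0.77,-1,0.2,0],
  ],
)

```text
time: 6.6
ee_pos: [0.096, 0.303, 0.8365]
orientation: [[-0.899, 0.212, 0.382], [0.435, 0.508, 0.743], [-0.037, 0.835, -0.549]]
force: [0.2, -0.7, 0.5]
finger_gap: 0.0855
grip_force: 0.0
```

```bash
python3 s.py
```

```text
6.6 q [ 0.413 -0.315  0.873  1.891  0.555  1.107] p [0.096 0.303 0.836] r' 0.306 tilt 0.99 pitch 0.703
[[-0.899, 0.212, 0.382], [0.435, 0.508, 0.743], [-0.037, 0.835, -0.549]]
```

Request:
move_arm(
  rows=[
    [1,-0.77,-1,0.2,0],
    [1,-0.77,-1,0.2,0],
    [1,-0.77,-1,0.2,0],
    [1,-0.77,-1,0.2,0],
    [1,-0.77,-1,0.2,0],
    [1,-0.77,-1,0.2,0],
    [1,-0.77,-1,0.2,0],
  ],
)

```text
time: 7.18
ee_pos: [0.2052, 0.2784, 0.6777]
orientation: [[-0.894, 0.218, 0.39], [0.445, 0.516, 0.732], [-0.042, 0.829, -0.558]]
force: [0.3, 0.3, -0.1]
finger_gap: 0.0855
grip_force: 0.0
```

```bash
python3 s.py
```

```text
7.18 q [-0.259 -0.435  0.271  1.948  0.94   0.349] p [0.205 0.278 0.678] r' 0.335 tilt 0.979 pitch 1.242
[[-0.894, 0.218, 0.39], [0.445, 0.516, 0.732], [-0.042, 0.829, -0.558]]
```

```bash
cat > kin6.py <<'E'
import numpy as np
from scipy.optimize import least_squares
from scipy.spatial.transform import Rotation as Ro
# rows: q1..q6, p
D=[([1.103,.259,.021,1.334,0,1.418],[.170,.523,.231],[[-.951,.31,-.001],[.31,.951,-.001],[0,-.001,-1]]),
([1.09,.84,1.364,1.949,.008,1.531],[.304,.77,.35],[[-.905,.422,.06],[.426,.895,.132],[.002,.145,-.989]]),
([1.076,.31,1.364,1.948,.013,1.524],[.207,.568,.736],[[-.9,.329,.286],[.435,.708,.557],[-.019,.626,-.78]]),
([1.088,.447,.645,1.675,.005,1.528],[.238,.637,.367],[[-.905,.424,.039],[.426,.901,.085],[.001,.094,-.996]]),
([1.327,-.046,1.364,1.948,-.199,1.656],[.058,.34,.909],[[-.897,.201,.395],[.442,.461,.769],[-.028,.864,-.502]]),
([.413,-.315,.873,1.891,.555,1.107],[.096,.303,.836],[[-.899,.212,.382],[.435,.508,.743],[-.037,.835,-.549]]),
([-.259,-.435,.271,1.948,.94,.349],[.205,.278,.678],[[-.894,.218,.39],[.445,.516,.732],[-.042,.829,-.558]])]
LO=np.array([-3.04,-.91,-1.04,-1.92,-1.52,-3.14]);HI=np.array([3.04,1.82,1.36,1.95,1.45,3.14])
def rot(q,s5=1,s6=1,off=0):
    p=q[1]-q[2]+q[3]
    # columns before roll: lat, n, d ; d(p)=(cos p,0,-sin p), lat=(0,1,0)
    B=np.array([[0,-np.sin(p),np.cos(p)],[1,0,0],[0,-np.cos(p),-np.sin(p)]])
    return Ro.from_euler('z',q[0]).as_matrix()@B@Ro.from_euler('y',s5*q[4]).as_matrix()@Ro.from_euler('z',s6*q[5]+off).as_matrix()
def pos(m,q,s5=1):
    h,L1,a,L2,b,A,T,s,c=m; p=q[1]-q[2]+q[3]
    w=np.array([L1*np.sin(q[1]+a)+L2*np.cos(q[1]-q[2]+b),s,h+L1*np.cos(q[1]+a)-L2*np.sin(q[1]-q[2]+b)])
    d=np.array([np.cos(p),0,-np.sin(p)]); n=np.array([-np.sin(p),0,-np.cos(p)])
    w=w+A*d+c*n
    return Ro.from_euler('z',q[0]).apply(w)+T*rot(q,s5)[:,2]
E
python3 - <<'E'
from kin6 import *
for s5 in(1,-1):
    print(s5,[round(float(np.abs(rot(q,s5)[:,2]-np.array(R)[:,2]).max()),3) for q,p,R in D])
    for s6 in (1,-1): print([np.round(np.degrees(Ro.from_matrix(rot(q,s5,s6).T@np.array(R)).as_rotvec()),0).tolist() for q,p,R in D])
    f=lambda m:np.r_[np.concatenate([pos(m,q,s5)-p for q,p,R in D]),.001*m[2],.001*m[4],.001*m[8]]
    o=least_squares(f,[.129,.585,0,.399,-.07,.1,.3,.08,0]); print(np.round(o.x,4).tolist(),np.abs(f(o.x)).max())
E
```

```text
1 [0.0, 0.001, 0.0, 0.0, 0.0, 0.0, 0.001]Traceback (most recent call last):
  File "<stdin>", line 4, in <module>
  File "scipy/spatial/transform/_rotation.pyx", line 1143, in scipy.spatial.transform._rotation.Rotation.from_matrix
ValueError: Non-positive determinant (left-handed or null coordinate frame) in rotation matrix 0: [[ 3.00827417e-01 -9.53941675e-01  2.05401081e-04]
 [-9.53941210e-01 -3.00827600e-01 -4.15218696e-04]
 [ 1.83115335e-04 -1.89968422e-04  1.00000089e+00]].
```

```bash
sed -i 's/B=np.array(.*/B=np.array([[0,np.sin(p),np.cos(p)],[1,0,0],[0,np.cos(p),-np.sin(p)]])/' kin6.py
python3 - <<'E'
from kin6 import *
for s6 in (1,-1): print([np.round(np.degrees(Ro.from_matrix(rot(q,1,s6).T@np.array(R)).as_rotvec()),0).tolist() for q,p,R in D])
f=lambda m:np.r_[np.concatenate([pos(m,q)-p for q,p,R in D]),.001*m[2],.001*m[4],.001*m[8]]
o=least_squares(f,[.129,.585,0,.399,-.07,.1,.3,.08,0]); print(np.round(o.x,4).tolist(),np.abs(f(o.x)).max())
E
```

```text
[[0.0, 0.0, -90.0], [0.0, -0.0, -90.0], [0.0, -0.0, -90.0], [0.0, -0.0, -90.0], [0.0, 0.0, -90.0], [-0.0, 0.0, -90.0], [0.0, 0.0, -90.0]]
[[-0.0, 0.0, 72.0], [0.0, 0.0, 85.0], [0.0, 0.0, 85.0], [0.0, 0.0, 85.0], [-0.0, 0.0, 100.0], [-0.0, 0.0, 37.0], [0.0, 0.0, -50.0]]
[0.1277, 0.5847, 0.0013, 0.3993, -0.073, 0.1021, 0.294, 0.0839, 0.0005] 0.0003391257419947391
```

```bash
cat >> kin6.py <<'E'
M6=[.1277,.5847,.0013,.3993,-.073,.1021,.294,.0839,.0005]
OFF=-np.pi/2
def solve(P,R,q0):
    f=lambda q:np.r_[(pos(M6,q)-P)*5,(rot(q,1,1,OFF)-R).ravel()]
    o=least_squares(f,np.clip(q0,LO+.01,HI-.01),bounds=(LO,HI)); return o.x,np.abs(o.fun).max(),min((o.x-LO).min(),(HI-o.x).min())
def frame(t,sgn,phi=0):
    "y horizontal (sgn picks side), then turned phi about t"
    t=np.array(t)/np.linalg.norm(t); y=sgn*np.cross([0,0,1],t); y/=np.linalg.norm(y)
    return np.stack([np.cross(y,t),y,t],1)@Ro.from_euler('z',phi).as_matrix()
E
python3 - <<'E'
from kin6 import *
q0=np.array(D[-1][0]); Rn=np.array(D[-1][2]); t=Rn[:,2]
for sg in(1,-1):
    F=frame(t,sg); a=Ro.from_matrix(Rn.T@F).as_rotvec()[2]
    print('sgn',sg,'turn needed',round(a,3))
    g=lambda P,phi=0,q=q0:(np.array(P)+.019*t,frame(t,sg,phi))
    for nm,P,phi in (('precup',[.493-.09*.39,.025-.09*.73,.066+.05],0),('cup',[.493,.025,.066],0),('lift',[.493,.025,.2],0),('tray0',[.47,.30,.16],0),('tray+',[.47,.30,.12],3.14),('tray-',[.47,.30,.12],-3.14),('table',[.52,.06,.066],0),('blockhi',[.432,-.243,.2],0),('block',[.432,-.243,.088],0)):
        best=None
        for d6 in (0,1.5,-1.5,3,-3):
          for q1 in (0,-.6):
            q=q0.copy(); q[5]+=d6; q[0]+=q1
            s=solve(*g(P,phi),q)
            if best is None or (s[1]<best[1]-1e-4) : best=s
        print(nm,np.round(best[0],2),'err',round(best[1],4),'margin',round(best[2],2))
E
```

```text
sgn 1 turn needed -1.521
precup [-0.8   0.37 -0.6   1.03  0.91 -2.1 ] err 0.0 margin 0.44
cup [-0.63  0.41 -0.7   0.66  0.96 -1.82] err 0.0 margin 0.34
lift [-0.63  0.21 -0.53  1.04  0.96 -1.82] err 0.0 margin 0.49
tray0 [ 0.04  0.1  -0.88 -0.05  0.8  -0.76] err 0.0 margin 0.16
tray+ [ 0.04  0.18 -0.94 -0.2   0.8   2.38] err 0.0 margin 0.1
tray- [ 0.04  0.18 -0.94 -0.2   0.8   2.38] err 0.0 margin 0.1
table [-0.52  0.4  -0.71  0.51  0.98 -1.63] err 0.0 margin 0.33
blockhi [-1.09  0.48 -0.15  1.63  0.75 -2.46] err 0.0 margin 0.32
block [-1.09  0.61 -0.27  1.39  0.75 -2.46] err 0.0 margin 0.56
sgn -1 turn needed 1.621
precup [-0.8   0.37 -0.6   1.03  0.91  1.05] err 0.0 margin 0.44
cup [-0.63  0.41 -0.7   0.66  0.96  1.33] err 0.0 margin 0.34
lift [-0.63  0.21 -0.53  1.04  0.96  1.33] err 0.0 margin 0.49
tray0 [ 0.04  0.1  -0.88 -0.05  0.8   2.38] err 0.0 margin 0.16
tray+ [ 0.04  0.18 -0.94 -0.2   0.8  -0.76] err 0.0 margin 0.1
tray- [ 0.04  0.18 -0.94 -0.2   0.8  -0.76] err 0.0 margin 0.1
table [-0.52  0.4  -0.71  0.51  0.98  1.51] err 0.0 margin 0.33
blockhi [-1.09  0.48 -0.15  1.63  0.75  0.68] err 0.0 margin 0.32
block [-1.09  0.61 -0.27  1.39  0.75  0.68] err 0.0 margin 0.56
```

```bash
cat > go.py <<'E'
import sys; from h import *
from kin6 import *
o=r.get_obs(); Rn=np.array(o['orientation']); t=Rn[:,2]
P=np.array(eval(sys.argv[1]))+.019*t
d=Rn.T@(P-o['ee_pos'])
a=Ro.from_matrix(Rn.T@frame(t,1)).as_rotvec()[2]
print('t',np.round(t,3),'grasp now',np.round(o['ee_pos']-.019*t,4),'shift units',np.round(d/.2,3),'dist/row',round(np.linalg.norm(d)/.0417,1),'turn to level units',round(a/1.5,3),'q',np.round(o['joints'],2))
E
python3 go.py "[.434,-.085,.2]"
```

```text
t [ 0.39   0.732 -0.558] grasp now [0.1977 0.2645 0.6883] shift units [-1.733 -2.667  0.544] dist/row 15.5 turn to level units -1.014 q [-0.26 -0.43  0.27  1.95  0.94  0.35]
```

Request:
move_arm(
  rows=[
    [1,-0.65,-1,0.2,0],
    [1,-0.65,-1,0.2,0],
    [1,-0.65,-1,0.2,0],
    [1,-0.65,-1,0.2,0],
    [1,-0.65,-1,0.2,0],
    [1,-0.65,-1,0.2,0],
    [1,-0.65,-1,0.2,0],
    [1,-0.65,-1,0.2,0],
  ],
)

```text
time: 7.85
ee_pos: [0.3101, 0.1611, 0.4869]
orientation: [[-0.892, 0.225, 0.393], [0.451, 0.519, 0.726], [-0.04, 0.824, -0.565]]
force: [0.6, 0.1, -0.1]
finger_gap: 0.085
grip_force: 0.0
```

Request:
move_arm(
  rows=[
    [1,-0.65,-1,0.2,0],
    [1,-0.65,-1,0.2,0],
    [1,-0.65,-1,0.2,0],
    [1,-0.65,-1,0.2,0],
    [1,-0.65,-1,0.2,0],
    [1,-0.65,-1,0.2,0],
    [1,-0.65,-1,0.2,0],
  ],
)

```text
time: 8.43
ee_pos: [0.3984, 0.0271, 0.3044]
orientation: [[-0.893, 0.223, 0.392], [0.449, 0.521, 0.726], [-0.042, 0.824, -0.565]]
force: [0.5, 0.6, 0.1]
finger_gap: 0.0851
grip_force: 0.0
```

```bash
python3 go.py "[.434,-.085,.2]"
```

```text
t [ 0.392  0.726 -0.565] grasp now [0.391  0.0133 0.3151] shift units [-0.388 -0.683  0.052] dist/row 3.8 turn to level units -1.013 q [-0.83  0.01 -0.45  1.56  0.89 -0.61]
```

Request:
move_arm(
  rows=[
    [1,-0.39,-0.68,0.05,-1],
    [1,-0.39,-0.68,0.05,-1],
    [1,-0.39,-0.68,0.05,-1],
    [1,-0.39,-0.68,0.05,-1],
    [1,-0.39,-0.68,0.05,-1],
    [1,-0.39,-0.68,0.05,-1],
    [1,-0.39,-0.68,0.05,-1],
    [1,-0.39,-0.68,0.05,-1],
  ],
)

```text
time: 9.1
ee_pos: [0.4413, -0.0695, 0.1944]
orientation: [[-0.663, -0.637, 0.393], [-0.202, 0.658, 0.725], [-0.721, 0.401, -0.565]]
force: [-0.3, -0.8, 0.6]
finger_gap: 0.0856
grip_force: 0.0
```

```bash
python3 go.py "[.434,-.085,.16]"
```

```text
t [ 0.393  0.725 -0.565] grasp now [ 0.4338 -0.0833  0.2051] shift units [ 0.164 -0.097  0.122] dist/row 1.1 turn to level units -0.339 q [-0.91  0.27 -0.45  1.38  0.86 -1.72]
```

```bash
python3 go.py "[.446,-.062,.134]"
```

```text
t [ 0.393  0.725 -0.565] grasp now [ 0.4338 -0.0833  0.2051] shift units [ 0.194 -0.111  0.302] dist/row 1.8 turn to level units -0.339 q [-0.91  0.27 -0.45  1.38  0.86 -1.72]
```

Request:
move_arm(
  rows=[
    [1,0.19,-0.11,0.3,-0.34],
    [1,0.19,-0.11,0.3,-0.34],
    [1,0.19,-0.11,0.3,-0.34],
    [1,0.19,-0.11,0.3,-0.34],
    [1,0.19,-0.11,0.3,-0.34],
    [1,0.19,-0.11,0.3,-0.34],
  ],
)

```text
time: 9.6
ee_pos: [0.4535, -0.0482, 0.1241]
orientation: [[-0.275, -0.877, 0.394], [-0.494, 0.48, 0.725], [-0.825, 0.005, -0.565]]
force: [-0.2, 0.2, -1.0]
finger_gap: 0.0856
grip_force: 0.0
```

```bash
python3 go.py "[.493,.025,.066]"
python3 - <<'E'
from h import *
p,d=r.grab_frame("wrist"); cv2.imwrite("pics/w1.png",p)
p,d,W=cloud("wrist",p,d)
m=(abs(W[...,2]-.092)<.004)&(np.hypot(W[...,0]-.493,W[...,1]-.025)<.05)
Q=W[m][:,:2].astype(np.float32); print(len(Q), cv2.minEnclosingCircle(Q) if len(Q) else '')
E
```

```text
t [ 0.394  0.725 -0.565] grasp now [ 0.446  -0.062   0.1349] shift units [0.005 0.001 0.602] dist/row 2.9 turn to level units -0.004 q [-0.86  0.35 -0.56  1.13  0.88 -2.15]
808 ((0.49043720960617065, 0.02564937248826027), 0.0324031263589859)
```

View pics/w1.png

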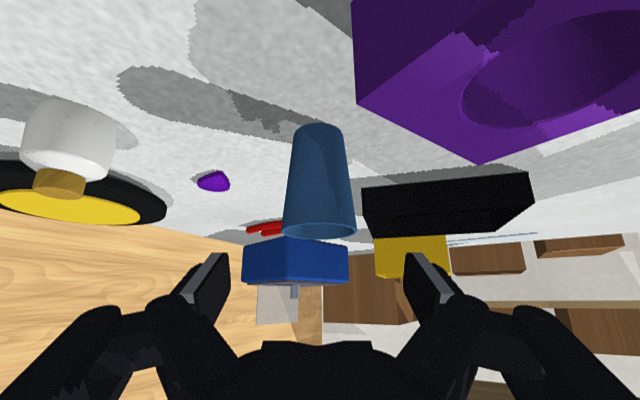

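Request:
move_arm(
  rows=[
    [1,0,0,0.2,0],
    [1,0,0,0.4,0],
    [1,0,0,0.55,0],
    [1,0,0,0.63,0],
    [1,0,0,0.63,0],
    [1,0,0,0.63,0],
  ],
)

```text
time: 10.15
ee_pos: [0.5025, 0.0435, 0.0524]
orientation: [[-0.275, -0.878, 0.393], [-0.493, 0.48, 0.726], [-0.825, 0.006, -0.565]]
force: [-0.3, 0.7, 0.9]
finger_gap: 0.0849
grip_force: 0.0
```

Request:
move_arm(
  rows=[
    [-0.2,0,0,0,0],
    [-1,0,0,0,0],
    [-1,0,0,0,0],
    [-1,0,0,0,0],
    [-1,0,0,0,0],
    [-1,0,0,0,0],
  ],
  force=60,
)

```text
time: 10.65
ee_pos: [0.503, 0.0419, 0.0532]
orientation: [[-0.274, -0.876, 0.397], [-0.492, 0.482, 0.725], [-0.826, 0.003, -0.563]]
force: [-3.4, -0.5, 8.6]
finger_gap: 0.0591
grip_force: 62.0
```

```bash
python3 go.py "[.493,.025,.20]"; python3 -c "
from h import *
c=r.calibration('wrist'); print(-np.array(c['R']).T@c['t'])"
```

```text
t [ 0.397  0.725 -0.563] grasp now [0.4955 0.0282 0.0639] shift units [-0.551  0.005 -0.4  ] dist/row 3.3 turn to level units -0.003 q [-0.62  0.41 -0.71  0.62  0.96 -1.77]
[ 0.42557086 -0.09551494  0.07509748]
```

Request:
move_arm(
  rows=[
    [-1,-0.18,0,-0.13,0],
    [-1,-0.36,0,-0.26,0],
    [-1,-0.55,0,-0.4,0],
    [-1,-0.55,0,-0.4,0],
    [-1,-0.55,0,-0.4,0],
  ],
)

```text
time: 11.07
ee_pos: [0.5021, 0.0375, 0.1912]
orientation: [[-0.271, -0.876, 0.398], [-0.496, 0.482, 0.722], [-0.825, -0.002, -0.565]]
force: [-0.1, 0.0, -3.1]
finger_gap: 0.0591
grip_force: 65.0
```

```bash
python3 go.py "[.455,.29,.13]"
python3 - <<'E'
from kin6 import *
t=np.array([.397,.725,-.563]);q0=np.array([.04,.1,-.88,-.05,.8,-.76])
for P in([.44,.29,.13],[.455,.29,.13],[.455,.29,.11],[.465,.30,.12]):
  for f in(0,3.14):
    q=q0.copy();q[5]+=f;s=solve(np.array(P)+.019*t,frame(t,1,f),q); print(P,f,np.round(s[0],2),np.round(s[1:],3))
E
```

```text
t [ 0.398  0.722 -0.565] grasp now [0.4946 0.0238 0.2019] shift units [-0.31   0.815  1.086] dist/row 6.7 turn to level units 0.002 q [-0.63  0.2  -0.53  1.02  0.96 -1.79]
[0.44, 0.29, 0.13] 0 [ 0.02  0.11 -0.99 -0.16  0.8  -0.78] [0.    0.053]
[0.44, 0.29, 0.13] 3.14 [ 0.02  0.11 -0.99 -0.16  0.8   2.36] [0.    0.053]
[0.455, 0.29, 0.13] 0 [ 0.02  0.13 -0.96 -0.15  0.8  -0.78] [0.    0.082]
[0.455, 0.29, 0.13] 3.14 [ 0.02  0.13 -0.96 -0.15  0.8   2.36] [0.    0.082]
[0.455, 0.29, 0.11] 0 [ 0.02  0.18 -0.99 -0.23  0.8  -0.78] [0.   0.05]
[0.455, 0.29, 0.11] 3.14 [ 0.02  0.18 -0.99 -0.23  0.8   2.36] [0.   0.05]
[0.465, 0.3, 0.12] 0 [ 0.05  0.17 -0.95 -0.21  0.78 -0.75] [0.    0.085]
[0.465, 0.3, 0.12] 3.14 [ 0.05  0.17 -0.95 -0.21  0.78  2.39] [0.    0.085]
```

Request:
move_arm(
  rows=[
    [-1,-0.04,0.12,0.16,0],
    [-1,-0.09,0.24,0.32,0],
    [-1,-0.14,0.38,0.5,0],
    [-1,-0.19,0.51,0.68,0],
    [-1,-0.24,0.65,0.86,0],
    [-1,-0.29,0.76,1,0],
    [-1,-0.31,0.81,1,0],
    [-1,-0.31,0.81,1,0],
  ],
)

```text
time: 11.73
ee_pos: [0.4505, 0.2952, 0.1245]
orientation: [[-0.277, -0.879, 0.389], [-0.494, 0.477, 0.727], [-0.824, 0.009, -0.566]]
force: [-1.5, -0.5, -3.3]
finger_gap: 0.059
grip_force: 65.4
```

```bash
python3 go.py "[.455,.288,.12]"
```

```text
t [ 0.389  0.727 -0.566] grasp now [0.4432 0.2814 0.1353] shift units [ 0.03  -0.037  0.09 ] dist/row 0.5 turn to level units -0.007 q [-0.01  0.1  -0.96 -0.09  0.82 -0.81]
```

Request:
move_arm(
  rows=[
    [-1,0.03,-0.03,0.05,1],
    [-1,0.03,-0.03,0.05,1],
    [-1,0.03,-0.03,0.05,1],
    [-1,0.03,-0.03,0.05,1],
    [-1,0.03,-0.03,0.05,1],
    [-1,0.03,-0.03,0.05,1],
    [-1,0.03,-0.03,0.05,1],
    [-1,0.03,-0.03,0.05,1],
  ],
)

```text
time: 12.4
ee_pos: [0.4625, 0.2928, 0.115]
orientation: [[-0.888, -0.235, 0.394], [0.143, 0.675, 0.724], [-0.436, 0.699, -0.566]]
force: [-0.8, 0.7, -1.7]
finger_gap: 0.0589
grip_force: 65.4
```

Request:
move_arm(
  rows=[
    [-1,0,0,0,1],
    [-1,0,0,0,1],
    [-1,0,0,0,1],
    [-1,0,0,0,1],
    [-1,0,0,0,1],
    [-1,0,0,0,1],
    [-1,0,0,0,1],
    [-1,0,0,0,1],
  ],
)

```text
time: 13.07
ee_pos: [0.4625, 0.2928, 0.115]
orientation: [[-0.678, 0.621, 0.394], [0.645, 0.244, 0.724], [0.353, 0.745, -0.566]]
force: [0.1, -0.6, -2.6]
finger_gap: 0.0589
grip_force: 65.5
```

Request:
move_arm(
  rows=[
    [-1,0,0,0,0.75],
    [-1,0,0,0,0.75],
    [-1,0,0,0,0.75],
    [-1,0,0,0,0.75],
    [-1,0,0,0,0.75],
    [-1,0,0,0,0.75],
    [-1,0,0,0,0.75],
    [-1,0,0,0,0.75],
  ],
)

```text
time: 13.73
ee_pos: [0.4625, 0.2928, 0.1151]
orientation: [[0.156, 0.906, 0.395], [0.554, -0.411, 0.724], [0.818, 0.106, -0.566]]
force: [-0.8, -0.5, -1.0]
finger_gap: 0.059
grip_force: 65.5
```

```bash
python3 go.py "[.455,.288,.12]"
python3 - <<'E'
from h import *
p,d=r.grab_frame("scene"); cv2.imwrite("pics/s2.png",cv2.resize(p[90:260,330:540],None,fx=3.5,fy=3.5))
E
```

```text
t [ 0.395  0.724 -0.566] grasp now [0.455  0.279  0.1258] shift units [ 0.001 -0.022  0.049] dist/row 0.3 turn to level units -2.009 q [-0.01  0.14 -0.96 -0.12  0.82  2.19]
```

View pics/s2.png

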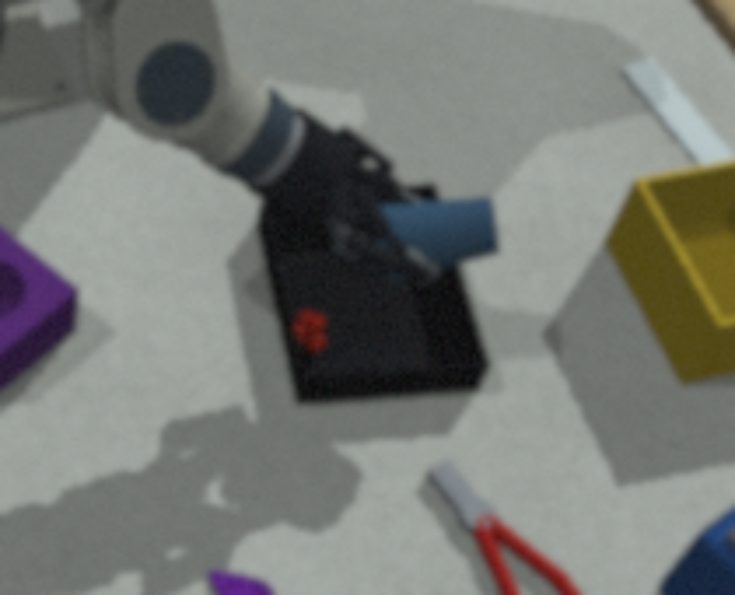

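Request:
move_arm(
  rows=[
    [-1,0,0,0,0.08],
    [-1,0,0,0,0.08],
    [-1,0,0,0,0],
    [-1,0,0,0,0.08],
  ],
)

```text
time: 14.12
ee_pos: [0.4625, 0.2933, 0.1156]
orientation: [[0.231, 0.889, 0.394], [0.517, -0.456, 0.725], [0.824, 0.037, -0.565]]
force: [-0.5, -0.4, -0.8]
finger_gap: 0.0593
grip_force: 65.5
```

```bash
cat > red.py <<'E'
from h import *
out=[]
for n in("top","scene"):
    p,d,W=cloud(n); x,y,z=[W[...,i] for i in range(3)]
    b,g,rr=[p[...,i].astype(int) for i in range(3)]
    m=(rr>70)&(rr>2*g)&(rr>2*b)&(abs(x-.44)<.2)&(abs(y-.24)<.25)&(z<.15)&(z>-.01)
    L=np.array([.972,-.235]);N=np.array([.235,.972]); q=W[m][:,:2]-[.428,.271]
    print(n,m.sum(),'local x',np.round(np.percentile(q@L,[0,5,50,95,100]),3) if m.any() else '','y',np.round(np.percentile(q@N,[0,5,50,95,100]),3) if m.any() else '','z',np.round(np.percentile(z[m],[5,50,95]),3) if m.any() else '')
    if m.any():
        v,u=np.nonzero(m); a,c=max(v.min()-12,0),v.max()+12; e,f=max(u.min()-12,0),u.max()+12
        k=cv2.resize(p[a:c,e:f],(400,400),interpolation=cv2.INTER_CUBIC); out.append(cv2.convertScaleAbs(k,alpha=1.5))
if out: cv2.imwrite("pics/red%d.png"%int(r.get_obs()['time']*100),np.hstack(out))
E
python3 red.py; ls pics
```

```text
top 22 local x [0.037 0.043 0.048 0.055 0.055] y [-0.067 -0.066 -0.062 -0.057 -0.057] z [0.013 0.018 0.021]
scene 70 local x [-0.013 -0.001  0.03   0.055  0.06 ] y [-0.076 -0.071 -0.059 -0.028 -0.022] z [0.001 0.015 0.03 ]
red1421.png
s2.png
scene0.npy
scene0.png
top0.npy
top0.png
w1.png
```

View pics/red1421.png

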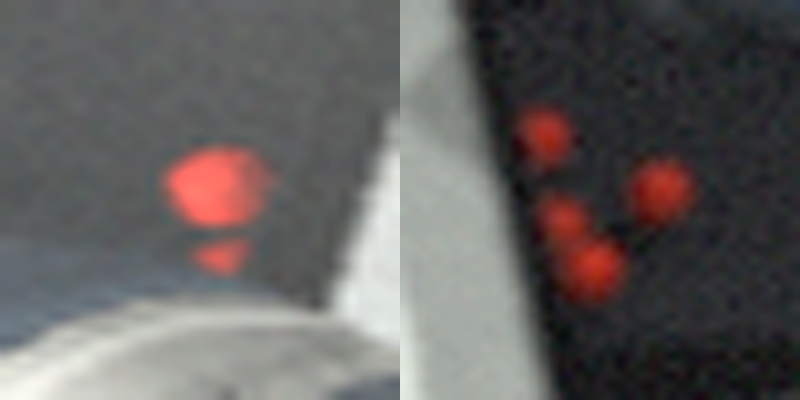

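```bash
python3 go.py "[.46,.25,.20]";python3 go.py "[.495,.06,.20]"
```

```text
t [ 0.394  0.725 -0.565] grasp now [0.455  0.2796 0.1265] shift units [ 0.235  0.097 -0.305] dist/row 1.9 turn to level units -2.083 q [-0.01  0.14 -0.96 -0.12  0.82  2.31]
t [ 0.394  0.725 -0.565] grasp now [0.455  0.2796 0.1265] shift units [-0.2    0.697 -0.925] dist/row 5.6 turn to level units -2.083 q [-0.01  0.14 -0.96 -0.12  0.82  2.31]
```

Request:
move_arm(
  rows=[
    [-1,0.12,0.05,-0.15,-0.08],
    [-1,0.23,0.1,-0.3,-0.17],
    [-1,0.15,0.2,-0.4,-0.25],
    [-1,0.05,0.33,-0.53,-0.33],
    [-1,-0.05,0.46,-0.66,-0.42],
    [-1,-0.15,0.58,-0.8,-0.5],
    [-1,-0.2,0.7,-0.92,-0.58],
    [-1,-0.2,0.7,-0.92,-0.66],
  ],
)

```text
time: 14.88
ee_pos: [0.4971, 0.1089, 0.1861]
orientation: [[-0.407, 0.824, 0.393], [0.691, -0.003, 0.723], [0.597, 0.566, -0.568]]
force: [1.4, -0.2, -1.9]
finger_gap: 0.0594
grip_force: 65.6
```

Request:
move_arm(
  rows=[
    [-1,0,0,0,-1],
    [-1,0,0,0,-1],
    [-1,0,0,0,-1],
    [-1,0,0,0,-1],
    [-1,0,0,0,-1],
    [-1,0,0,0,-1],
    [-1,0,0,0,-1],
    [-1,0,0,0,-1],
  ],
)

```text
time: 15.55
ee_pos: [0.4972, 0.11, 0.1858]
orientation: [[-0.914, 0.101, 0.393], [0.375, 0.581, 0.723], [-0.155, 0.808, -0.569]]
force: [0.5, -0.2, -0.8]
finger_gap: 0.0594
grip_force: 65.5
```

```bash
python3 go.py "[.495,.03,.12]"; python3 red.py
```

```text
t [ 0.393  0.723 -0.569] grasp now [0.4897 0.0963 0.1966] shift units [-0.089 -0.499 -0.011] dist/row 2.4 turn to level units -0.921 q [-0.48  0.13 -0.63  0.78  0.97 -0.15]
top 65 local x [-0.007 -0.004  0.028  0.051  0.053] y [-0.071 -0.07  -0.063 -0.032 -0.03 ] z [0.015 0.018 0.023]
scene 69 local x [-0.016 -0.     0.031  0.055  0.057] y [-0.076 -0.067 -0.06  -0.028 -0.022] z [0.001 0.015 0.021]
```

Request:
move_arm(
  rows=[
    [-1,0,-0.1,0,-0.92],
    [-1,0,-0.2,0,-0.92],
    [-1,0,-0.3,0,-0.92],
    [-1,0,-0.4,0,-0.92],
    [-1,-0.09,-0.4,0,-0.92],
    [-1,-0.09,-0.4,0,-0.92],
    [-1,-0.09,-0.4,0,-0.92],
    [-1,-0.09,-0.4,0,-0.92],
  ],
)

```text
time: 16.32
ee_pos: [0.505, 0.0569, 0.1236]
orientation: [[-0.584, -0.71, 0.393], [-0.281, 0.631, 0.723], [-0.761, 0.312, -0.568]]
force: [-0.5, 0.8, -1.7]
finger_gap: 0.0588
grip_force: 65.4
```

```bash
python3 go.py "[.495,.03,.13]"
```

```text
t [ 0.393  0.723 -0.568] grasp now [0.4976 0.0432 0.1344] shift units [ 0.043 -0.04  -0.04 ] dist/row 0.3 turn to level units -0.259 q [-0.58  0.27 -0.64  0.78  0.96 -1.33]
```

Request:
move_arm(
  rows=[
    [-1,0.04,-0.04,-0.02,-0.26],
    [-1,0.04,-0.04,-0.02,-0.26],
    [-1,0.04,-0.04,-0.02,-0.26],
    [-1,0.04,-0.04,-0.02,-0.26],
    [-1,0.04,-0.04,-0.02,-0.26],
  ],
)

```text
time: 16.73
ee_pos: [0.5043, 0.0471, 0.1176]
orientation: [[-0.276, -0.877, 0.393], [-0.497, 0.48, 0.723], [-0.823, 0.005, -0.568]]
force: [0.4, 0.2, -1.2]
finger_gap: 0.0591
grip_force: 65.4
```

```bash
cat > cup.py <<'E'
from h import *
# fit cup axis: blue pixels near the gripper, cone fit by scene+top+wrist depth
from scipy.optimize import least_squares
o=r.get_obs(); t=np.array(o['orientation'])[:,2]; G=o['ee_pos']-.019*t
import sys
if len(sys.argv)>1: G=np.array(eval(sys.argv[1]))
def f(m,P):
    a=np.array([np.sin(m[3]),np.sin(m[4]),1.]); a/=np.linalg.norm(a)
    w=P-m[:3]; s=w@a; rad=np.linalg.norm(w-np.outer(s,a),axis=1)
    return (rad-(.023+.009*np.clip(s,0,.092)/.092))*np.cos(.0975), s
res=[]
for n in("scene","top","wrist"):
    p,d,W=cloud(n); hsv=cv2.cvtColor(p,cv2.COLOR_BGR2HSV)
    m=(hsv[...,0]>92)&(hsv[...,0]<118)&(hsv[...,1]>70)&(hsv[...,2]>25)&(np.linalg.norm(W-G,axis=-1)<.1)&(d>0)
    m=cv2.erode(m.astype(np.uint8),np.ones((3,3)))>0
    P=W[m]
    if len(P)<40: print(n,len(P)); continue
    x0=np.r_[G-[0,0,.066],0,0]
    def F(m):
        e,s=f(m,P); e=np.where(s>.09,0,e); return np.r_[e, np.clip(s-.093,0,1),np.clip(-s,0,1), (m[2]-x0[2])*.3]
    s=least_squares(F,x0,loss='soft_l1',f_scale=.002); e,ss=f(s.x,P)
    print(n,len(P),'base',np.round(s.x[:3],4),'tilt x,y',np.round(s.x[3:],3),'axial range',np.round(np.percentile(ss,[1,99]),3),'zmin/max',np.round(np.percentile(P[:,2],[1,99]),3),'rms',round(float(np.sqrt(np.median(e**2))),4))
E
python3 go.py "[.495,.03,.066]"; python3 cup.py
```

```text
t [ 0.393  0.723 -0.568] grasp now [0.4968 0.0333 0.1284] shift units [ 0.267 -0.002  0.162] dist/row 1.5 turn to level units -0.004 q [-0.6   0.29 -0.64  0.79  0.96 -1.75]
scene 278 base [0.4973 0.0317 0.0806] tilt x,y [0.024 0.009] axial range [0.    0.076] zmin/max [0.081 0.157] rms 0.0009
top 27
wrist 22560 base [0.4921 0.0327 0.0669] tilt x,y [ 0.026 -0.   ] axial range [0.002 0.086] zmin/max [0.069 0.153] rms 0.0003
```

Request:
move_arm(
  rows=[
    [-1,0.1,0,0.07,0],
    [-1,0.2,0,0.14,0],
    [-1,0.235,0,0.162,0],
    [-1,0.235,0,0.162,0],
    [-1,0.235,0,0.162,0],
  ],
)

```text
time: 17.3
ee_pos: [0.5041, 0.0473, 0.0609]
orientation: [[-0.274, -0.878, 0.392], [-0.497, 0.479, 0.724], [-0.823, 0.004, -0.568]]
force: [0.3, -0.1, -0.7]
finger_gap: 0.0591
grip_force: 65.4
```

Request:
move_arm(
  rows=[
    [-1,0.006,0,0.004,0],
    [-1,0.012,0,0.008,0],
    [-1,0.018,0,0.012,0],
    [-1,0.018,0,0.012,0],
  ],
)

```text
time: 17.63
ee_pos: [0.5042, 0.0471, 0.0566]
orientation: [[-0.272, -0.878, 0.393], [-0.499, 0.478, 0.723], [-0.823, 0.001, -0.568]]
force: [0.2, -0.1, -1.9]
finger_gap: 0.0589
grip_force: 65.4
```

Request:
move_arm(
  rows=[
    [-1,0.005,0,0.003,0],
    [-1,0.009,0,0.006,0],
    [-1,0.009,0,0.006,0],
  ],
)

```text
time: 17.88
ee_pos: [0.504, 0.0472, 0.0541]
orientation: [[-0.273, -0.878, 0.393], [-0.499, 0.478, 0.723], [-0.823, 0.002, -0.568]]
force: [-0.5, 0.9, -1.6]
finger_gap: 0.0589
grip_force: 65.4
```

Request:
move_arm(
  rows=[
    [-1,0.005,0,0.003,0],
    [-1,0.005,0,0.003,0],
  ],
)

```text
time: 18.05
ee_pos: [0.5041, 0.0472, 0.0532]
orientation: [[-0.272, -0.878, 0.393], [-0.498, 0.478, 0.723], [-0.823, 0.001, -0.568]]
force: [-0.6, -0.6, 1.8]
finger_gap: 0.0588
grip_force: 65.3
```

Request:
move_arm(
  rows=[
    [1,0,0,0,0],
    [1,0,0,0,0],
    [1,0,0,0,0],
    [1,0,0,0,0],
    [1,0,0,0,0],
    [1,0,0,0,0],
  ],
)

```text
time: 18.55
ee_pos: [0.5041, 0.0471, 0.053]
orientation: [[-0.273, -0.878, 0.393], [-0.499, 0.478, 0.723], [-0.823, 0.002, -0.568]]
force: [0.2, -0.0, 0.5]
finger_gap: 0.0856
grip_force: 0.0
```

```bash
python3 cup.py; python3 go.py "[.495,.03,.08]"
python3 - <<'E'
from h import *
p,d,W=cloud("wrist")
for z0 in (.0915,.09):
    m=(abs(W[...,2]-z0)<.003)&(np.hypot(W[...,0]-.495,W[...,1]-.03)<.045)&(p[...,0]>p[...,2]+15)
    Q=W[m][:,:2].astype(np.float32); print(len(Q), cv2.minEnclosingCircle(Q))
E
```

```text
scene 292 base [0.4962 0.0316 0.0147] tilt x,y [0.006 0.008] axial range [-0.     0.076] zmin/max [0.014 0.091] rms 0.0011
top 12
wrist 23140 base [0.4918 0.0324 0.0018] tilt x,y [0.001 0.001] axial range [0.002 0.088] zmin/max [0.003 0.089] rms 0.0003
t [ 0.393  0.723 -0.568] grasp now [0.4966 0.0333 0.0638] shift units [-0.056 -0.001 -0.061] dist/row 0.4 turn to level units -0.001 q [-0.6   0.4  -0.72  0.61  0.96 -1.75]
490 ((0.48895639181137085, 0.026551537215709686), 0.031042970716953278)
1154 ((0.48942670226097107, 0.027472980320453644), 0.03103807382285595)
```

Request:
move_arm(
  rows=[
    [1,-0.03,0,-0.02,0],
    [1,-0.06,0,-0.041,0],
    [1,-0.06,0,-0.041,0],
    [-1,-0.06,0,-0.041,0],
    [-1,-0.06,0,-0.041,0],
    [-1,-0.06,0,-0.041,0],
    [-1,-0.06,0,-0.041,0],
    [-1,-0.06,0,-0.041,0],
  ],
  force=60,
)

```text
time: 19.42
ee_pos: [0.5043, 0.0474, 0.0683]
orientation: [[-0.272, -0.878, 0.394], [-0.497, 0.478, 0.724], [-0.824, 0.001, -0.567]]
force: [-2.3, -1.1, 9.3]
finger_gap: 0.0617
grip_force: 62.7
```

```bash
python3 go.py "[.495,.03,.20]"; python3 cup.py; python3 red.py
```

```text
t [ 0.394  0.724 -0.567] grasp now [0.4968 0.0337 0.0791] shift units [-0.487 -0.    -0.36 ] dist/row 2.9 turn to level units -0.001 q [-0.6   0.37 -0.7   0.65  0.96 -1.75]
scene 245 base [0.4966 0.032  0.0156] tilt x,y [0.038 0.001] axial range [0.002 0.075] zmin/max [0.018 0.091] rms 0.001
top 14
wrist 21277 base [0.4919 0.0325 0.0022] tilt x,y [0.027 0.005] axial range [0.002 0.09 ] zmin/max [0.004 0.092] rms 0.0003
top 67 local x [-0.007 -0.004  0.027  0.051  0.053] y [-0.072 -0.07  -0.063 -0.032 -0.029] z [0.015 0.019 0.021]
scene 67 local x [-0.016  0.002  0.03   0.056  0.058] y [-0.076 -0.072 -0.06  -0.028 -0.023] z [0.001 0.016 0.032]
```

Request:
move_arm(
  rows=[
    [-1,-0.12,0,-0.09,0],
    [-1,-0.25,0,-0.18,0],
    [-1,-0.38,0,-0.28,0],
    [-1,-0.49,0,-0.36,0],
    [-1,-0.49,0,-0.36,0],
    [-1,-0.49,0,-0.36,0],
  ],
)

```text
time: 20.17
ee_pos: [0.5028, 0.0437, 0.1897]
orientation: [[-0.271, -0.878, 0.394], [-0.5, 0.478, 0.722], [-0.822, -0.001, -0.569]]
force: [-0.4, -0.5, -1.4]
finger_gap: 0.0614
grip_force: 65.1
```

```bash
python3 go.py "[.432,-.243,.20]"
python3 - <<'E'
from h import *
from kin6 import *
p,d,W=cloud("top",cv2.imread("pics/top0.png"),np.load("pics/top0.npy"))
for ya in np.arange(-.9,-.25,.05):
    m=(W[...,1]>ya)&(W[...,1]<ya+.05)&(W[...,0]>.05)&(W[...,0]<.5)&(d>0)
    if m.any():
        k=W[m]; hi=k[k[:,2]>.08]; print(round(ya,2),'zmax',round(float(k[:,2].max()),3),'x of tall',np.round([hi[:,0].min(),hi[:,0].max()],2) if len(hi) else '')
t=np.array([.394,.724,-.567]);q0=np.array([-.9,.4,-.4,1.3,.8,-2.2])
for P in([.432,-.243,.2],[.432,-.243,.088]):
    s=solve(np.array(P)+.019*t,frame(t,1),q0); q=s[0]; print(np.round(q,2),np.round(s[1:],3))
    h,L1,a,L2,b,A,T,sl,c=M6
    for nm,w in (('elbow',[L1*np.sin(q[1]),sl,h+L1*np.cos(q[1])]),('wrist4',[L1*np.sin(q[1])+L2*np.cos(q[1]-q[2]+b),sl,h+L1*np.cos(q[1])-L2*np.sin(q[1]-q[2]+b)])):
        print(nm,np.round(Ro.from_euler('z',q[0]).apply(w),3))
E
```

```text
t [ 0.394  0.722 -0.569] grasp now [0.4953 0.0299 0.2005] shift units [ 0.771 -0.375 -1.108] dist/row 6.7 turn to level units 0.001 q [-0.61  0.19 -0.53  1.    0.96 -1.77]
-0.8 zmax 0.001 x of tall 
-0.75 zmax 0.204 x of tall [0.2  0.37]
-0.7 zmax 0.204 x of tall [0.13 0.37]
-0.65 zmax 0.205 x of tall [0.13 0.37]
-0.6 zmax 0.205 x of tall [0.13 0.37]
-0.55 zmax 0.204 x of tall [0.13 0.37]
-0.5 zmax 0.067 x of tall 
-0.45 zmax 0.066 x of tall 
-0.4 zmax 0.067 x of tall 
-0.35 zmax 0.067 x of tall 
-0.3 zmax 0.068 x of tall 
[-1.09  0.48 -0.16  1.62  0.75 -2.44] [0.   0.33]
elbow [ 0.198 -0.199  0.648]
wrist4 [ 0.353 -0.499  0.435]
[-1.09  0.6  -0.28  1.38  0.75 -2.44] [0.    0.575]
elbow [ 0.226 -0.253  0.611]
wrist4 [ 0.353 -0.499  0.323]
```

Run:
```python
from h import *
from kin6 import *
p,d,W=cloud("top",cv2.imread("pics/top0.png"),np.load("pics/top0.npy"))
print('knob',np.round(W[262,493],3),np.round(W[265,490],3))
m=(W[...,2]>.08)&(W[...,1]<-.42)&(W[...,1]>-.9)&(W[...,0]<.45)&(W[...,0]>.05)&(d>0)
k=W[m]; 
for x in np.arange(.1,.42,.03):
    s=k[abs(k[:,0]-x)<.015]
    if len(s): i=s[:,1].argmax(); print(round(x,2),np.round(s[i],3))
p,d,W2=cloud("scene",cv2.imread("pics/scene0.png"),np.load("pics/scene0.npy"))
m=(W2[...,2]>.08)&(W2[...,1]<-.42)&(W2[...,1]>-.9)&(W2[...,0]<.45)&(W2[...,0]>.05)&(d>0)
k2=W2[m]; i=k2[:,1].argmax(); print('scene max y',np.round(k2[i],3))
t=np.array([.394,.724,-.567]);q0=np.array([-.9,.4,-.4,1.3,.8,-2.2])
for P in([.432,-.243,.2],[.432,-.243,.088]):
    s=solve(np.array(P)+.019*t,frame(t,1),q0); q=s[0]; tcp=pos(M6,q); w5=tcp-.294*rot(q)[:,2]; print('w5',np.round(w5,3))
    Bs=np.vstack([k,k2])
    h,L1,a,L2,b,A,T,sl,c=M6
    w4=Ro.from_euler('z',q[0]).apply([L1*np.sin(q[1])+L2*np.cos(q[1]-q[2]+b),sl,h+L1*np.cos(q[1])-L2*np.sin(q[1]-q[2]+b)])
    w40=Ro.from_euler('z',q[0]).apply([L1*np.sin(q[1])+L2*np.cos(q[1]-q[2]+b),0,h+L1*np.cos(q[1])-L2*np.sin(q[1]-q[2]+b)])
    for nm,w in(('w5',w5),('w4',w4),('w4 at arm plane',w40),('tool mid',tcp-.2*t)): print(nm,np.round(w,3),'dist to box pts',round(float(np.linalg.norm(Bs-w,axis=1).min()),3))
```

```text
knob [ 0.344 -0.508  0.054] [ 0.337 -0.507  0.041]
0.13 [ 0.141 -0.521  0.094]
0.16 [ 0.166 -0.515  0.12 ]
0.19 [ 0.203 -0.515  0.142]
0.22 [ 0.205 -0.515  0.105]
0.25 [ 0.241 -0.515  0.105]
0.28 [ 0.286 -0.515  0.132]
0.31 [ 0.307 -0.514  0.11 ]
0.34 [ 0.334 -0.515  0.148]
0.37 [ 0.358 -0.52   0.174]
scene max y [ 0.203 -0.511  0.095]
w5 [ 0.324 -0.442  0.356]
w5 [ 0.324 -0.442  0.356] dist to box pts 0.176
w4 [ 0.353 -0.499  0.435] dist to box pts 0.235
w4 at arm plane [ 0.279 -0.538  0.435] dist to box pts 0.232
tool mid [ 0.361 -0.374  0.303] dist to box pts 0.18
w5 [ 0.324 -0.442  0.244]
w5 [ 0.324 -0.442  0.244] dist to box pts 0.091
w4 [ 0.353 -0.499  0.323] dist to box pts 0.125
w4 at arm plane [ 0.279 -0.538  0.323] dist to box pts 0.121
tool mid [ 0.361 -0.374  0.191] dist to box pts 0.141
```

Request:
move_arm(
  rows=[
    [-1,0.1,-0.05,-0.14,0],
    [-1,0.2,-0.1,-0.28,0],
    [-1,0.32,-0.16,-0.46,0],
    [-1,0.44,-0.21,-0.63,0],
    [-1,0.56,-0.27,-0.8,0],
    [-1,0.66,-0.32,-0.94,0],
    [-1,0.72,-0.35,-1,0],
    [-1,0.72,-0.35,-1,0],
  ],
)

```text
time: 20.83
ee_pos: [0.4456, -0.2101, 0.1811]
orientation: [[-0.276, -0.876, 0.394], [-0.496, 0.481, 0.723], [-0.823, 0.004, -0.568]]
force: [-0.1, 1.2, -2.3]
finger_gap: 0.061
grip_force: 65.9
```

```bash
python3 go.py "[.432,-.243,.17]"
```

```text
t [ 0.394  0.723 -0.568] grasp now [ 0.4381 -0.2238  0.1919] shift units [ 0.146 -0.02  -0.019] dist/row 0.7 turn to level units -0.003 q [-1.07  0.46 -0.2   1.57  0.77 -2.41]
```

Request:
move_arm(
  rows=[
    [-1,0.1,-0.02,-0.02,0],
    [-1,0.14,-0.02,-0.02,0],
    [-1,0.14,-0.02,-0.02,0],
    [-1,0.14,-0.02,-0.02,0],
  ],
)

```text
time: 21.17
ee_pos: [0.4404, -0.2238, 0.1628]
orientation: [[-0.274, -0.878, 0.392], [-0.497, 0.478, 0.724], [-0.824, 0.004, -0.567]]
force: [-0.3, -0.0, -1.8]
finger_gap: 0.0611
grip_force: 65.9
```

```bash
python3 cup.py
python3 - <<'E'
from h import *
for n in("wrist","scene","top"):
    p,d,W=cloud(n)
    if n=="wrist": cv2.imwrite("pics/w3.png",p)
    hsv=cv2.cvtColor(p,cv2.COLOR_BGR2HSV)
    m=(abs(W[...,2]-.062)<.006)&(hsv[...,0]<20)&(hsv[...,1]>60)&(abs(W[...,0]-.432)<.1)&(abs(W[...,1]+.243)<.1)
    Q=W[m][:,:2].astype(np.float32)
    if len(Q)>50: print(n,len(Q),cv2.minAreaRect(Q), 'z',np.median(W[m][:,2]))
E
python3 go.py "[.432,-.243,.17]"
```

```text
scene 326 base [ 0.4334 -0.238   0.1093] tilt x,y [ 0.028 -0.004] axial range [-0.     0.077] zmin/max [0.11  0.186] rms 0.0009
top 24
wrist 20871 base [ 0.429  -0.238   0.0979] tilt x,y [ 0.021 -0.003] axial range [0.002 0.089] zmin/max [0.1   0.187] rms 0.0003
wrist 17057 ((0.42932072281837463, -0.24188566207885742), (0.11143868416547775, 0.11109618097543716), 17.21529769897461) z 0.06215735565652154
scene 740 ((0.4346046447753906, -0.24140028655529022), (0.11178027838468552, 0.11036389321088791), 16.679452896118164) z 0.06025875314642245
top 946 ((0.431214302778244, -0.24419039487838745), (0.10877837240695953, 0.10863131284713745), 17.711328506469727) z 0.06241680449445047
t [ 0.392  0.723 -0.569] grasp now [ 0.4332 -0.2379  0.1747] shift units [ 0.034 -0.007 -0.007] dist/row 0.2 turn to level units -0.001 q [-1.09  0.49 -0.2   1.55  0.75 -2.43]
```

View pics/w3.png

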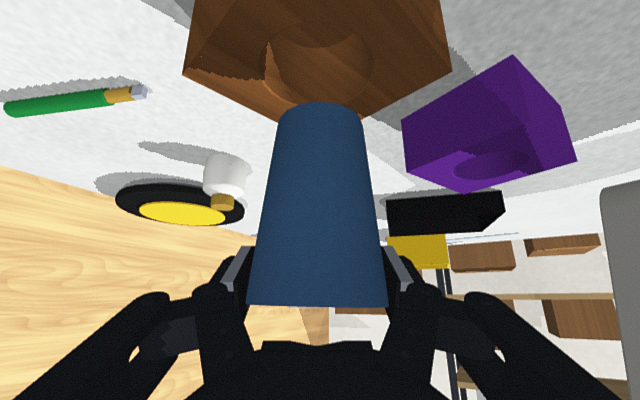

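Request:
move_arm(
  rows=[
    [-1,0.009,-0.011,-0.013,0],
    [-1,0.009,-0.011,-0.013,0],
    [-1,0.06,-0.011,0.02,0],
    [-1,0.11,-0.011,0.055,0],
    [-1,0.16,-0.011,0.09,0],
    [-1,0.2,-0.011,0.117,0],
    [-1,0.2,-0.011,0.117,0],
    [-1,0.2,-0.011,0.117,0],
  ],
)

```text
time: 22.13
ee_pos: [0.4407, -0.2287, 0.1172]
orientation: [[-0.273, -0.878, 0.392], [-0.498, 0.478, 0.724], [-0.823, 0.002, -0.568]]
force: [0.3, -0.1, -1.1]
finger_gap: 0.0612
grip_force: 65.9
```

```bash
python3 go.py "[.4337,-.2417,.0875]"; python3 cup.py
```

```text
t [ 0.392  0.724 -0.568] grasp now [ 0.4333 -0.2425  0.1279] shift units [ 0.164 -0.     0.119] dist/row 1.0 turn to level units -0.002 q [-1.09  0.55 -0.24  1.46  0.75 -2.44]
scene 296 base [ 0.4342 -0.2433  0.0615] tilt x,y [ 0.02 -0.  ] axial range [-0.001  0.077] zmin/max [0.061 0.139] rms 0.001
top 14
wrist 20329 base [ 0.429  -0.2434  0.0535] tilt x,y [ 0.021 -0.003] axial range [0.004 0.088] zmin/max [0.058 0.141] rms 0.0003
```

Request:
move_arm(
  rows=[
    [-1,0.04,0,0.026,0],
    [-1,0.08,0,0.055,0],
    [-1,0.12,0.003,0.086,0],
    [-1,0.145,0.003,0.103,0],
    [-1,0.145,0.003,0.103,0],
    [-1,0.145,0.003,0.103,0],
  ],
)

```text
time: 22.78
ee_pos: [0.4403, -0.2279, 0.0812]
orientation: [[-0.273, -0.878, 0.392], [-0.498, 0.478, 0.724], [-0.823, 0.003, -0.568]]
force: [0.1, -0.0, -2.0]
finger_gap: 0.0611
grip_force: 65.9
```

Request:
move_arm(
  rows=[
    [-1,0.006,0,0.004,0],
    [-1,0.012,0,0.008,0],
    [-1,0.012,0,0.008,0],
  ],
)

```text
time: 23.03
ee_pos: [0.4404, -0.2282, 0.0787]
orientation: [[-0.273, -0.878, 0.393], [-0.499, 0.478, 0.723], [-0.823, 0.001, -0.568]]
force: [-0.1, -0.5, -1.7]
finger_gap: 0.0612
grip_force: 65.9
```

```bash
python3 go.py "[.4337,-.2417,.0867]"; python3 cup.py
```

```text
t [ 0.393  0.723 -0.568] grasp now [ 0.4329 -0.2419  0.0895] shift units [ 0.01  -0.003  0.01 ] dist/row 0.1 turn to level units -0.001 q [-1.09  0.59 -0.28  1.38  0.75 -2.44]
scene 275 base [ 0.4346 -0.241   0.0215] tilt x,y [ 0.013 -0.027] axial range [-0.001  0.081] zmin/max [0.021 0.103] rms 0.0011
top 8
wrist 12851 base [ 0.4285 -0.2425  0.0145] tilt x,y [ 0.022 -0.003] axial range [0.047 0.088] zmin/max [0.061 0.103] rms 0.0003
```

Request:
move_arm(
  rows=[
    [-1,0.006,0,0.004,0],
    [-1,0.008,0,0.006,0],
    [-1,0.008,0,0.006,0],
  ],
)

```text
time: 23.43
ee_pos: [0.4407, -0.2278, 0.0782]
orientation: [[-0.273, -0.878, 0.394], [-0.497, 0.479, 0.723], [-0.824, 0.001, -0.567]]
force: [-2.4, 0.2, 13.1]
finger_gap: 0.061
grip_force: 66.3
```

Request:
move_arm(
  rows=[
    [-1,0.005,0,0.003,0],
    [-1,0.005,0,0.003,0],
  ],
)

```text
time: 23.6
ee_pos: [0.4408, -0.2277, 0.0781]
orientation: [[-0.273, -0.877, 0.395], [-0.496, 0.48, 0.723], [-0.824, 0.001, -0.566]]
force: [-5.7, -0.1, 24.3]
finger_gap: 0.0615
grip_force: 66.7
```

Request:
move_arm(
  rows=[
    [-1,-0.008,0,-0.006,0],
    [1,-0.008,0,-0.006,0],
    [1,-0.008,0,-0.006,0],
    [1,-0.008,0,-0.006,0],
    [1,-0.008,0,-0.006,0],
    [1,-0.008,0,-0.006,0],
    [1,-0.008,0,-0.006,0],
  ],
)

```text
time: 24.18
ee_pos: [0.4403, -0.2281, 0.0774]
orientation: [[-0.273, -0.878, 0.393], [-0.498, 0.478, 0.723], [-0.823, 0.002, -0.568]]
force: [-0.0, -0.6, -0.0]
finger_gap: 0.0852
grip_force: 0.0
```

```bash
python3 cup.py
```

```text
scene 305 base [ 0.4338 -0.2426  0.0242] tilt x,y [-0.006  0.004] axial range [-0.002  0.078] zmin/max [0.022 0.103] rms 0.001
top 6
wrist 12594 base [ 0.4284 -0.243   0.0137] tilt x,y [0.    0.002] axial range [0.048 0.088] zmin/max [0.062 0.101] rms 0.0003
```

Request:
move_arm(
  rows=[
    [1,0,0,-0.08,0],
    [1,0,0,-0.2,0],
    [1,0,0,-0.35,0],
    [1,0,0,-0.5,0],
    [1,0,0,-0.6,0],
    [1,0,0,-0.6,0],
    [1,0,0,-0.6,0],
  ],
)

```text
time: 24.92
ee_pos: [0.393, -0.3157, 0.1457]
orientation: [[-0.273, -0.878, 0.394], [-0.499, 0.479, 0.722], [-0.822, 0.001, -0.569]]
force: [0.5, -0.8, 0.7]
finger_gap: 0.0855
grip_force: 0.0
```

```bash
python3 cup.py "[.432,-.243,.08]"; python3 red.py
python3 - <<'E'
from h import *
p,d=r.grab_frame("scene"); cv2.imwrite("pics/s9.png",p)
for n in("wrist","top"):
    _,d,W=cloud(n); m=(np.hypot(W[...,0]-.431,W[...,1]+.243)<.045)&(W[...,2]>.09)&(W[...,2]<.12); print(n,m.sum(),'rim z',np.round(np.percentile(W[m][:,2],[5,50,95]),4), cv2.minEnclosingCircle(W[m][:,:2].astype(np.float32)))
E
```

```text
scene 340 base [ 0.4337 -0.242   0.0241] tilt x,y [-0.004 -0.007] axial range [-0.001  0.078] zmin/max [0.023 0.102] rms 0.0009
top 25
wrist 3996 base [ 0.4274 -0.244   0.0282] tilt x,y [0.003 0.001] axial range [0.034 0.074] zmin/max [0.062 0.102] rms 0.0004
top 71 local x [-0.007 -0.004  0.028  0.052  0.055] y [-0.071 -0.069 -0.061 -0.032 -0.028] z [0.014 0.018 0.021]
scene 77 local x [-0.01  -0.     0.031  0.056  0.059] y [-0.076 -0.069 -0.059 -0.028 -0.022] z [0.001 0.015 0.028]
wrist 2069 rim z [0.0908 0.097  0.102 ] ((0.428451269865036, -0.24427933990955353), 0.03253931924700737)
top 192 rim z [0.0916 0.1008 0.1042] ((0.43021461367607117, -0.24644815921783447), 0.03197265416383743)
```

View pics/s9.png

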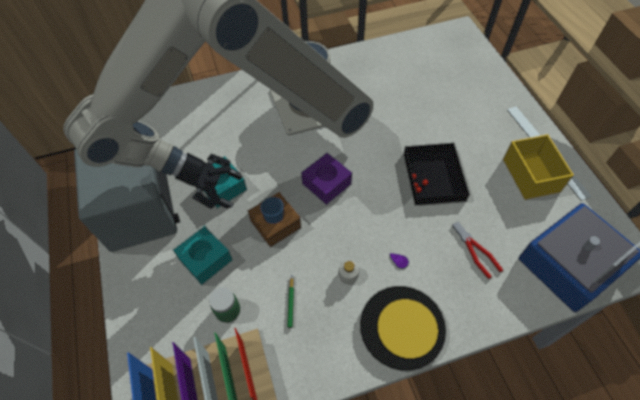

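The scene view shows the cup standing in the brown block's well at about (274, 208). The four nuggets are in the black tray at about (418, 183), the bystanders are where they were, and the gripper is clear.

```bash
python3 -c "
from cell import r
print(r.sign_off())"
```

```text
the job is handed in; nothing more can be done
None
```

I handed the job in at about 25 s of the 58 s allowed. All four nuggets are in the tray, and the cup was stood on the bare table and let go before I regripped it. It now stands upright on the floor of the wooden block's well. The bystanders look unmoved in the last picture; the hand-in itself gave no verdict.

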